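# Move the charged cells to the test rack in the same order

### The job

Move the four charged cells from the black charging rack to the empty test rack with the white pockets and keep their order, because the test log knows each cell only by its position: counted from the end with the terminal block (red and black posts) of each rack, the first cell goes into the first pocket, the second into the second, and so on. Each cell must stand upright, button up, fully home in its pocket, and none may be tipped over on the way.

Things in the scene. Friction and masses are not known exactly. Their poses are not given: they have to be found in the camera images.
- cell_red: lithium cell with red sleeve: upright cylinder, diameter 21.4 mm, 70 mm tall, about 70 g, steel button and white ring on top, white band near the top. Origin at the centre of its underside, z up through the button. Starts in a charging pocket, underside 12 mm above the bench, 41 mm of it above the pocket's mouth; cells stand 42 mm apart
- cell_yellow: lithium cell with yellow sleeve: upright cylinder, diameter 21.4 mm, 70 mm tall, about 70 g, steel button and white ring on top, white band near the top. Origin at the centre of its underside, z up through the button. Starts in a charging pocket, underside 12 mm above the bench, 41 mm of it above the pocket's mouth; cells stand 42 mm apart
- cell_green: lithium cell with green sleeve: upright cylinder, diameter 21.4 mm, 70 mm tall, about 70 g, steel button and white ring on top, white band near the top. Origin at the centre of its underside, z up through the button. Starts in a charging pocket, underside 12 mm above the bench, 41 mm of it above the pocket's mouth; cells stand 42 mm apart
- cell_blue: lithium cell with blue sleeve: upright cylinder, diameter 21.4 mm, 70 mm tall, about 70 g, steel button and white ring on top, white band near the top. Origin at the centre of its underside, z up through the button. Starts in a charging pocket, underside 12 mm above the bench, 41 mm of it above the pocket's mouth; cells stand 42 mm apart
- pocket_red: the black charging pocket in which the red cell stands at the start; fixed to the charging rack. A flared cup: floor 12 mm and mouth 41 mm above the bench, bore 24 mm, mouth 37 mm. Origin at the centre of its underside, 10 mm above the bench
- pocket_yellow: the black charging pocket in which the yellow cell stands at the start; fixed to the charging rack. A flared cup: floor 12 mm and mouth 41 mm above the bench, bore 24 mm, mouth 37 mm. Origin at the centre of its underside, 10 mm above the bench
- pocket_green: the black charging pocket in which the green cell stands at the start; fixed to the charging rack. A flared cup: floor 12 mm and mouth 41 mm above the bench, bore 24 mm, mouth 37 mm. Origin at the centre of its underside, 10 mm above the bench
- pocket_blue: the black charging pocket in which the blue cell stands at the start; fixed to the charging rack. A flared cup: floor 12 mm and mouth 41 mm above the bench, bore 24 mm, mouth 37 mm. Origin at the centre of its underside, 10 mm above the bench
- charge_rack: black charging rack with the four cells, grey terminal block and green lamps along its +y side; fixed, y = -28 to 42 mm. Origin on the bench under the middle of the row; x runs along the row away from the terminal block: pocket centres at x = -63 (next to the block), -21, 21, 63 mm, y = 0. Terminal block with red and black posts (top 54 mm) at x = -114 to -88. 
- test_rack: empty test rack: pale metal base (y = -28 to 46 mm), white pockets and terminal block, gold resistors on its +y side; fixed. Origin on the bench under the middle of the row; x runs along the row away from the terminal block: pocket centres at x = -63 (next to the block), -21, 21, 63 mm, y = 0. Terminal block with red and black posts (top 54 mm) at x = -114 to -88. Pockets: floor 12, mouth 41 mm above the bench; bore 24 mm, flared to 37.
There are look-alikes about, which are no part of the job. Of the things that look like the cell_red, the larger one is meant. There is more than one size of the cell_yellow; the job needs the larger.

How it is judged:
At the end, for the whole second after the job is handed in: Every cell stands released and at rest (below 0.05 m/s) in the test pocket with the same place, counted from the terminal block, as its charging pocket: within 6 mm of the pocket's centre line along and across the row, on its floor within 3 mm, upright within 0.12 rad, button up (((x of pocket_red in the frame of charge_rack between -0.073 and -0.053 m and x of cell_red in the frame of test_rack between -0.069 and -0.057 m) or (x of pocket_red in the frame of charge_rack between -0.031 and -0.011 m and x of cell_red in the frame of test_rack between -0.027 and -0.015 m) or (x of pocket_red in the frame of charge_rack between 0.011 and 0.031 m and x of cell_red in the frame of test_rack between 0.015 and 0.027 m) or (x of pocket_red in the frame of charge_rack between 0.053 and 0.073 m and x of cell_red in the frame of test_rack between 0.057 and 0.069 m)) and y of cell_red in the frame of test_rack between -0.006 and 0.006 m and z of cell_red in the frame of test_rack between 0.009 and 0.015 m and angle between each of cell_red, cell_yellow, cell_green, cell_blue's own z axis and vertical below 0.12 rad and linear speed of each of cell_red, cell_yellow, cell_green, cell_blue below 0.05 m/s and ((x of pocket_yellow in the frame of charge_rack between -0.073 and -0.053 m and x of cell_yellow in the frame of test_rack between -0.069 and -0.057 m) or (x of pocket_yellow in the frame of charge_rack between -0.031 and -0.011 m and x of cell_yellow in the frame of test_rack between -0.027 and -0.015 m) or (x of pocket_yellow in the frame of charge_rack between 0.011 and 0.031 m and x of cell_yellow in the frame of test_rack between 0.015 and 0.027 m) or (x of pocket_yellow in the frame of charge_rack between 0.053 and 0.073 m and x of cell_yellow in the frame of test_rack between 0.057 and 0.069 m)) and y of cell_yellow in the frame of test_rack between -0.006 and 0.006 m and z of cell_yellow in the frame of test_rack between 0.009 and 0.015 m and ((x of pocket_green in the frame of charge_rack between -0.073 and -0.053 m and x of cell_green in the frame of test_rack between -0.069 and -0.057 m) or (x of pocket_green in the frame of charge_rack between -0.031 and -0.011 m and x of cell_green in the frame of test_rack between -0.027 and -0.015 m) or (x of pocket_green in the frame of charge_rack between 0.011 and 0.031 m and x of cell_green in the frame of test_rack between 0.015 and 0.027 m) or (x of pocket_green in the frame of charge_rack between 0.053 and 0.073 m and x of cell_green in the frame of test_rack between 0.057 and 0.069 m)) and y of cell_green in the frame of test_rack between -0.006 and 0.006 m and z of cell_green in the frame of test_rack between 0.009 and 0.015 m and ((x of pocket_blue in the frame of charge_rack between -0.073 and -0.053 m and x of cell_blue in the frame of test_rack between -0.069 and -0.057 m) or (x of pocket_blue in the frame of charge_rack between -0.031 and -0.011 m and x of cell_blue in the frame of test_rack between -0.027 and -0.015 m) or (x of pocket_blue in the frame of charge_rack between 0.011 and 0.031 m and x of cell_blue in the frame of test_rack between 0.015 and 0.027 m) or (x of pocket_blue in the frame of charge_rack between 0.053 and 0.073 m and x of cell_blue in the frame of test_rack between 0.057 and 0.069 m)) and y of cell_blue in the frame of test_rack between -0.006 and 0.006 m and z of cell_blue in the frame of test_rack between 0.009 and 0.015 m); the robot touches nothing.
It fails at once if a cell is tipped over (more than 0.9 rad from upright) (angle between any of cell_red, cell_yellow, cell_green, cell_blue's own z axis and vertical above 0.9 rad).
It also fails if it takes over 90 s, if anything falls off the work surface, if the arm or the gripper's body presses on something with over 40 N, if the wrist force passes 120 N, or if a joint passes its speed limit or range.

### The arm

A 6-joint arm with a two-finger parallel gripper is mounted at the origin on a cart in front of the work surface, level with it; the furniture and walls round the work are solid. World frame = base frame: x ahead of the robot, y to its left, z up, the work surface at z = 0. Lengths are in m, angles in rad, forces in N, time in s.
With the tool pointing down it reaches from about 0.4 to 0.825 m from the base axis. Payload 7 kg.
Tool frame: the origin (TCP) lies between the finger pads; the fingertips stand 25 mm ahead of it and the grasp point (between the pads) lies 6 mm ahead of it; z points along the fingers, y is the line along which they close (so a half turn about z gives the same grasp; the last joint's range is limited). The gripper opens to 85 mm and grips with 20 to 120 N. Pads are 22 mm wide; open, the fingers measure 114 mm over their backs; the gripper's body (76 mm by 85 mm) begins 54 mm behind the grasp point. The pads swing forward as they close: fully open they stand 13 mm farther back than shut.
Start: joints at [1.628, 0.359, 0.012, 0, -1.224, -0.288], TCP at [0.154, 0.657, 0.256] pointing down, gripper open.
Joint ranges: [-3.07, 3.07], [-1.43, 2.12], [-1.02, 1.25], [-3.03, 1.67], [-3.05, -0], [-3.03, 3.03]. Speed limits (rad/s): [2.39, 2.39, 3.01, 3.14, 3.14, 3.14].

### API

Orientations are given as a unit quaternion [x, y, z, w].
In Python, from rig import r gives the robot as it stands. The module is installed in compiled form; this text tells all that it offers.
- The arm moves only by the tool send_rows, never from a script. Its argument "plan" is one flat list of numbers, 4 for each row, row after row: the shift along the tool's x, y, z scaled (see below), then the turn about the tool's z scaled (see below). In form: [x, y, z, roll, x, y, z, roll, ...]. A call has 1 to 12 rows; each row is the pose to reach, as a shift and turn from the pose commanded when the call began, along the tool's axes at that moment, turning the shorter way round; what a row does not reach only later rows make up. The controller multiplies each number of a shift by 0.15 m and each number of a turn by 180 degrees. A row lasts 1/10 s, in which the tool goes at most 50 mm and 8.59 degrees, less where a joint would pass 70% of its speed; a pose out of reach is approached as far as the arm can. A call with a number of a shift or a turn outside -1 to 1 is refused whole. A call with a gripper value outside its range is refused whole. "gripper" is the opening, from 0 (shut) to 1 (fully open), set as the call begins (left out, the last holds). The fingers move at their own pace and stop on an object; "squeeze" is the grip in N (left out, the last holds). Time passes only in rows, so rows that repeat a pose let the fingers close. It gives the time, the measured TCP pose, the force, the opening and the grip force at its end, in the units of the state.
- r.get_state(): the state, without advancing time (a new reading comes with each control period).
- r.get_image(name): name is "side" or "top"; returns the picture (384x512x3 uint8, red, green, blue); there is no depth.
- r.camera_params(name): a dict with "fov_y" (degrees; the focal length in pixels is half the picture's height over the tangent of half this angle, whatever the lens; pixels are square), "cx", "cy" (the principal point, pixels), "rvec" (rotation vector, rad) and "tvec" (3), from world to camera coordinates, as OpenCV has them. Camera axes: x right, y down, z forward; pixel columns grow to the right and rows downward; lengths in m; the calibration is good to about 2 mm. A picture is of the moment at which its call begins. camera_params takes no time and is no camera call.
- r.finish_job(): hands the job in; it is judged then, once.
The state is a dict: "time": time; "q": joint angles; "qvel": joint speeds; "tau": joint torques, N m; "tcp_pos": TCP position; "orientation": TCP orientation; "contact_force": force on the tool from outside, world axes, zero at the start; "ft_torque": the same for the moment, N m; "width": finger opening in m; "finger_force": force on a finger pad.
Only numpy, scipy, OpenCV 4.12 (cv2) and the standard library are available. Lean on these libraries where they do the work, as an engineer would, in place of code of your own. Each camera call takes 0.05 s, during which the arm holds its last target. There are 200 camera calls.

## Working session

There is one attempt and no reset: what is moved stays moved. The work goes in short steps, Python scripts to look and compute and a tool call to move; the robot and the scene stay as the last step left them, time stands still between calls to the robot, and variables do not carry over. Pictures are saved under pics/ and viewed, at most 14 in all, crops included, and the job is handed in when it is done.

Besides the shell and the picture viewer there is one more tool, called after "Request:" as name(argument=value, ...) on one line, values as JSON. send_rows: Moves the arm, as the interface text tells. Its arguments: {"type":"object","properties":{"plan":{"type":"array"},"gripper":{"type":"number"},"squeeze":{"type":"number"}},"required":["plan"]}

```bash
mkdir -p pics
python3 - <<'E'
from rig import r
import cv2
for n in("top","side"):
    cv2.imwrite(f"pics/{n}0.png",cv2.cvtColor(r.get_image(n),cv2.COLOR_RGB2BGR)); print(n,r.camera_params(n))
s=r.get_state();print(s)
E
```

```text
top {'fov_y': 54.4339423118595, 'cx': 251.56786902236877, 'cy': 196.7746985982004, 'rvec': array([ 2.05838692, -2.17987319,  0.2283575 ]), 'tvec': array([0.16588991, 0.49908937, 0.80058096])}
side {'fov_y': 42.48760281878997, 'cx': 257.30287137015574, 'cy': 193.88637636268874, 'rvec': array([ 2.21959969, -0.37504434,  0.16302417]), 'tvec': array([-0.43782071,  0.23765054,  0.69491355])}
{'time': 0.1, 'q': array([ 1.62811392e+00,  3.59311483e-01,  1.11106637e-02, -2.90196358e-04,
       -1.22410780e+00, -2.88090415e-01]), 'qvel': array([ 4.78670470e-05, -7.22533567e-04,  2.03881850e-03,  3.87694901e-04,
        6.28453617e-04, -2.95663526e-04]), 'tau': array([-8.73600093e-04, -5.84762478e+01,  2.94108492e+01,  6.95453882e+00,
       -3.19221770e-03,  1.76546240e-05]), 'tcp_pos': array([0.15433892, 0.65669316, 0.25544577]), 'orientation': array([ 9.93344388e-01, -1.15179582e-01, -4.45724641e-06,  7.68341684e-04]), 'contact_force': array([ 0.36879856, -0.21198708, -0.02434707]), 'ft_torque': array([ 0.04967862,  0.03847877, -0.05122528]), 'finger_force': 0.0, 'width': 0.08547532239007842}
```

View pics/top0.png

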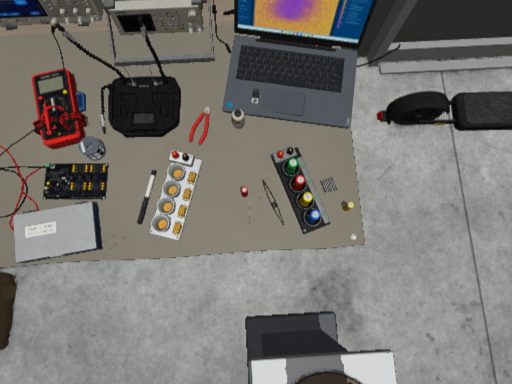

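View pics/side0.png

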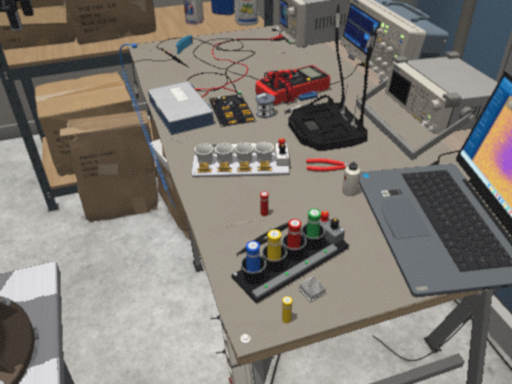

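Top view: the charging rack's block is at (287,153), then green (292,166), red (299,183), yellow (306,199) and blue (314,216). The test rack's block is at (182,157), with pockets at (177,173) to (162,223). The small loose red cell at (244,190) and small yellow cell at (349,205) are look-alikes. The cells in the rack pockets are the larger ones and the ones meant. I'll enlarge a crop and measure.

```bash
cat > h.py <<'E'
import cv2,numpy as np
from rig import r
def cam(n):
    p=r.camera_params(n);f=192/np.tan(np.radians(p['fov_y']/2))
    K=np.array([[f,0,p['cx']],[0,f,p['cy']],[0,0,1]]);R=cv2.Rodrigues(p['rvec'])[0];return K,R,p['tvec']
def ray(n,uv,z):
    K,R,t=cam(n);d=R.T@np.linalg.inv(K)@np.array([uv[0],uv[1],1.]);c=-R.T@t
    return c+d*(z-c[2])/d[2]
def proj(n,P):
    K,R,t=cam(n);q=K@(R@np.asarray(P,float)+t);return q[:2]/q[2]
E
python3 - <<'E'
from h import *
t=cv2.imread('pics/top0.png');s=cv2.imread('pics/side0.png')
a=cv2.resize(t[140:245,140:360],None,fx=3.6,fy=3.6,interpolation=cv2.INTER_CUBIC)
cv2.imwrite('pics/c1.png',a)
b=cv2.resize(s[130:330,180:360],None,fx=3,fy=3,interpolation=cv2.INTER_CUBIC);cv2.imwrite('pics/c2.png',b)
for n in('top','side'):print(n,proj(n,[0,0,0]),proj(n,r.get_state()['tcp_pos']),ray(n,(0,0),0))
hs=cv2.cvtColor(t,cv2.COLOR_BGR2HSV);hs2=cv2.cvtColor(s,cv2.COLOR_BGR2HSV)
for nm,lo,hi in(('g',50,85),('r',0,6),('y',20,32),('b',105,125)):
  for n,h in(('top',hs),('side',hs2)):
    m=cv2.inRange(h,(lo,130,60),(hi,255,255))
    k,l,st,c=cv2.connectedComponentsWithStats(m)
    for i in range(1,k):
        x,y=c[i]
        if st[i,4]>25 and (230<x<360 and 145<y<235 if n=='top' else 230<x<345 and 185<y<325): print(nm,n,st[i],c[i].round(1),ray(n,c[i],.082).round(3))
E
```

```text
top [328.92413019 429.5054698 ] [-74.09117244 415.00844564] [1.09773654 0.78247383 0.        ]
side [-53.86279421 362.78813617] [21.04358667 16.4533451 ] [-0.03135836  1.7281718   0.        ]
g top [288 158  10  15  62] [292.  165.3] [0.568 0.043 0.082]
g side [309 213  11   8  47] [313.6 217.3] [0.569 0.026 0.082]
g side [307 224  12  13 135] [312.5 229.9] [ 0.556 -0.001  0.082]
r top [277 151   7   7  28] [279.8 154.4] [0.595 0.069 0.082]
r top [293 175  12  15  81] [298.5 182.3] [0.528 0.032 0.082]
r top [241 187   7  10  31] [244.  192.2] [0.513 0.154 0.082]
r side [261 201   7  15  83] [263.8 208. ] [0.501 0.076 0.082]
r side [321 212   8  10  55] [324.4 216.5] [0.587 0.022 0.082]
r side [288 220  13  12  82] [293.8 227. ] [0.53  0.015 0.082]
r side [287 233  14  15 137] [293.2 240.6] [ 0.518 -0.013  0.082]
y top [299 192  14  14 101] [305.4 199.2] [0.489 0.02  0.082]
y top [343 202  11   9  42] [347.3 206.5] [ 0.468 -0.07   0.082]
y side [266 229  15  15 112] [273.6 236.8] [0.492 0.005 0.082]
y side [267 244  14  16 187] [273.5 251.8] [ 0.481 -0.025  0.082]
y side [283 297   9  10  46] [286.9 303.1] [ 0.464 -0.122  0.082]
y side [283 308   8  15 109] [286.4 314.9] [ 0.457 -0.14   0.082]
b top [307 210  13  13  78] [312.9 216.5] [0.45  0.007 0.082]
b side [246 240  14  15  96] [252.6 249.2] [ 0.453 -0.01   0.082]
b side [246 257  14  15 184] [252.6 263.7] [ 0.443 -0.038  0.082]
```

View pics/c1.png

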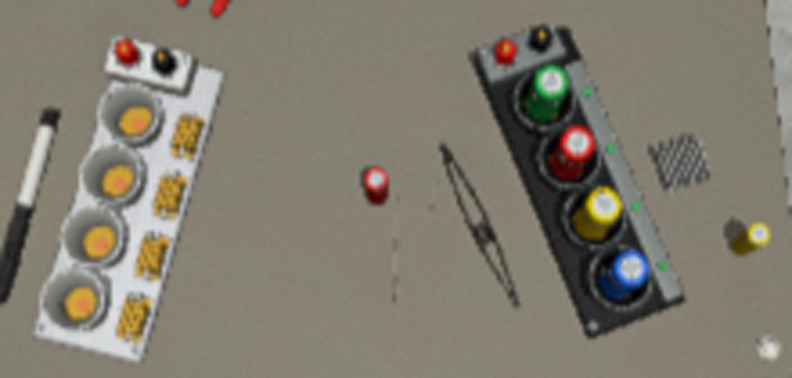

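View pics/c2.png

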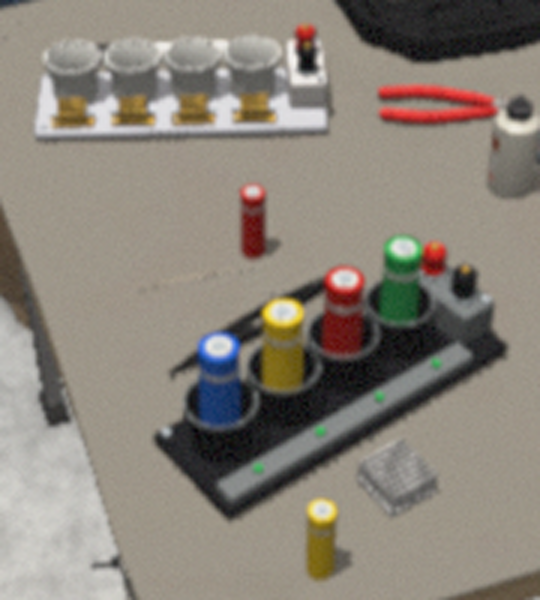

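The crops confirm it: the rack cells, block first, are green, red, yellow, blue. The loose red and yellow ones are visibly thinner and outside the rack. Next I measure the rings (z = 0.082) and the pocket mouths (z = 0.041) in both views.

Run:
```python
from h import *
A=dict(top=[(551,83),(577,143),(605,203),(631,268)],side=[(403,249),(344,280),(284,312),(219,347)])
B=dict(top=[(132,114),(113,177),(94,238),(76,298)],side=[(252,52),(193,54),(132,57),(73,57)])
def full(n,p): 
    return ((p[0]+.5)/3.6-.5+140,(p[1]+.5)/3.6-.5+140) if n=='top' else ((p[0]+.5)/3-.5+180,(p[1]+.5)/3-.5+130)
for nm,D,z in(('cells',A,.082),('pockets',B,.041)):
    print(nm)
    T={}
    for n in D:
        P=np.array([ray(n,full(n,p),z) for p in D[n]]);T[n]=P
        print(n,P[:,:2].round(4).tolist(),np.linalg.norm(np.diff(P,axis=0),axis=1).round(4))
    M=[]
    for a,b in zip(D['top'],D['side']):
        L=[]
        Pm=[np.hstack([cam(n)[0]@np.c_[cam(n)[1],cam(n)[2]]]) for n in('top','side')]
        X=cv2.triangulatePoints(Pm[0],Pm[1],np.array(full('top',a)),np.array(full('side',b)));M.append((X[:3]/X[3]).ravel())
    M=np.array(M);print('tri',M.round(4).tolist())
    for lab,Q in(('top',T['top']),('side',T['side']),('avg',(T['top']+T['side'])/2)):
        c=Q[:,:2].mean(0);w=np.array([-.063,-.021,.021,.063]);d=(w[:,None]*(Q[:,:2]-c)).sum(0);d/=np.linalg.norm(d)
        print(lab,'c',c.round(4),'yaw',np.degrees(np.arctan2(d[1],d[0])).round(2),(c+w[:,None]*d).round(4).tolist())
```

```text
cells
top [[0.5737, 0.0413], [0.5345, 0.0284], [0.496, 0.0145], [0.4551, 0.0023]] [0.0413 0.041  0.0426]
side [[0.5746, 0.0366], [0.5347, 0.024], [0.4958, 0.0114], [0.4556, -0.0018]] [0.0419 0.0408 0.0423]
tri [[0.576, 0.0405, 0.0781], [0.536, 0.0277, 0.0783], [0.4967, 0.014, 0.0794], [0.4563, 0.0016, 0.0785]]
top c [0.5148 0.0216] yaw -161.66 [[0.5746, 0.0414], [0.5348, 0.0282], [0.4949, 0.015], [0.455, 0.0018]]
side c [0.5152 0.0175] yaw -162.14 [[0.5751, 0.0369], [0.5352, 0.024], [0.4952, 0.0111], [0.4552, -0.0018]]
avg c [0.515  0.0196] yaw -161.9 [[0.5749, 0.0391], [0.535, 0.0261], [0.495, 0.013], [0.4551, -0.0]]
pockets
top [[0.5802, 0.3088], [0.539, 0.3217], [0.4999, 0.3343], [0.4621, 0.3461]] [0.0432 0.0411 0.0396]
side [[0.5825, 0.3084], [0.5428, 0.3201], [0.5014, 0.331], [0.4625, 0.3451]] [0.0414 0.0428 0.0414]
tri [[0.5818, 0.3087, 0.0407], [0.5418, 0.3217, 0.0398], [0.5016, 0.3348, 0.0384], [0.4625, 0.3462, 0.0403]]
top c [0.5203 0.3277] yaw 162.45 [[0.5804, 0.3087], [0.5403, 0.3214], [0.5003, 0.334], [0.4602, 0.3467]]
side c [0.5223 0.3261] yaw 163.2 [[0.5826, 0.3079], [0.5424, 0.3201], [0.5022, 0.3322], [0.462, 0.3443]]
avg c [0.5213 0.3269] yaw 162.83 [[0.5815, 0.3083], [0.5414, 0.3207], [0.5012, 0.3331], [0.4611, 0.3455]]
```

Request:
send_rows(plan=[0, 0, 0, -0.0735, 0, 0, 0, -0.0735, 0, 0, 0, -0.0735], gripper=0.6)

```text
time: 0.4
tcp_pos: [0.1544, 0.6569, 0.2558]
orientation: [1.0, 0.001, -0.0, 0.0]
contact_force: [0.6, -0.4, -0.2]
width: 0.051
finger_force: 0.0
```

Request:
send_rows(plan=[0.56, 0.82, 0, 0, 0.56, 0.82, 0, 0, 0.56, 0.82, 0, 0, 0.56, 0.82, 0, 0])

```text
time: 0.8
tcp_pos: [0.2406, 0.5298, 0.2569]
orientation: [1.0, -0.003, -0.0, 0.0]
contact_force: [-0.5, 0.9, 0.7]
width: 0.051
finger_force: 0.0
```

Request:
send_rows(plan=[0.56, 0.82, 0, 0, 0.56, 0.82, 0, 0, 0.56, 0.82, 0, 0, 0.56, 0.82, 0, 0])

```text
time: 1.2
tcp_pos: [0.3241, 0.4071, 0.2566]
orientation: [1.0, -0.003, -0.0, 0.0]
contact_force: [-0.5, 0.8, -0.2]
width: 0.0509
finger_force: 0.0
```

Request:
send_rows(plan=[0.56, 0.82, 0, 0, 0.56, 0.82, 0, 0, 0.56, 0.82, 0, 0, 0.56, 0.82, 0, 0])

```text
time: 1.6
tcp_pos: [0.4082, 0.2846, 0.2563]
orientation: [1.0, -0.003, -0.0, 0.0]
contact_force: [0.0, 0.9, -0.2]
width: 0.051
finger_force: 0.0
```

Request:
send_rows(plan=[0.56, 0.82, 0, 0, 0.56, 0.82, 0, 0, 0.56, 0.82, 0, 0, 0.56, 0.82, 0, 0])

```text
time: 2.0
tcp_pos: [0.4924, 0.1619, 0.256]
orientation: [1.0, -0.003, -0.0, 0.0]
contact_force: [-0.1, -0.4, -1.3]
width: 0.0511
finger_force: 0.0
```

Request:
send_rows(plan=[0.56, 0.82, 0, 0, 0.56, 0.82, 0, 0, 0.56, 0.82, 0, 0, 0.56, 0.82, 0, 0, 0.56, 0.82, 0, 0, 0.56, 0.82, 0, 0])

```text
time: 2.6
tcp_pos: [0.5742, 0.0432, 0.2561]
orientation: [1.0, -0.0, -0.0, -0.0]
contact_force: [-0.2, -0.6, 0.4]
width: 0.0511
finger_force: 0.0
```

Request:
send_rows(plan=[0, 0.02, 0.4, 0, 0, 0.02, 0.8, 0, 0, 0.02, 0.8, 0, 0, 0.02, 0.8, 0])

```text
time: 3.0
tcp_pos: [0.572, 0.0401, 0.1333]
orientation: [1.0, 0.001, -0.003, 0.001]
contact_force: [0.4, -0.0, 0.1]
width: 0.0509
finger_force: 0.0
```

Run:
```python
from h import *
p=r.get_state()['tcp_pos'];print(p)
t=cv2.cvtColor(r.get_image('top'),cv2.COLOR_RGB2BGR);s=cv2.cvtColor(r.get_image('side'),cv2.COLOR_RGB2BGR)
tip=p-[0,0,.02]
for n,o in(('top',(240,120)),('side',(240,130))):
    print(n,proj(n,tip).round(1),((proj(n,tip)-o+.5)*3).round())
c=lambda i,o:cv2.resize(i[o[1]:o[1]+130,o[0]:o[0]+130],None,fx=3,fy=3,interpolation=cv2.INTER_CUBIC)
cv2.imwrite('pics/d1.png',np.hstack([c(t,(240,120)),c(s,(240,130))]))
```

```text
[0.57198956 0.04012224 0.13333763]
top [295.  159.2] [166. 119.]
side [312.8 196.9] [220. 202.]
```

View pics/d1.png

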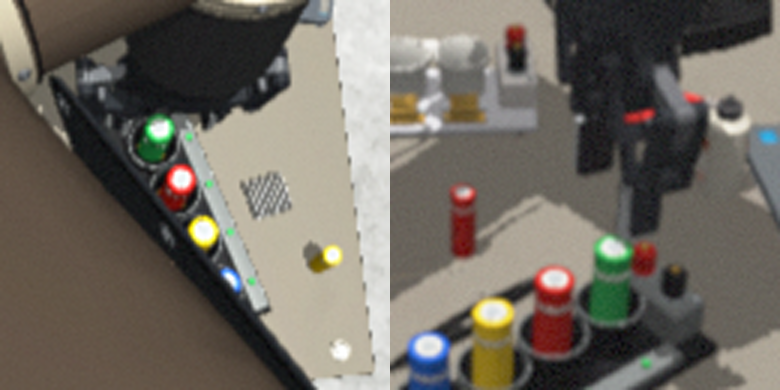

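The gripper stands above the green cell in both views: its ring is at (157,128) in the top crop, and the fingers straddle it in the side crop. Descending.

Request:
send_rows(plan=[0.005, 0, 0.15, 0, 0.005, 0, 0.3, 0, 0.005, 0, 0.43, 0, 0.005, 0, 0.43, 0, 0.005, 0, 0.43, 0])

```text
time: 3.6
tcp_pos: [0.5764, 0.0399, 0.0737]
orientation: [1.0, 0.0, 0.001, -0.0]
contact_force: [0.8, 0.5, -0.1]
width: 0.0514
finger_force: 0.0
```

Request:
send_rows(plan=[0, 0, 0, 0, 0, 0, 0, 0, 0, 0, 0, 0, 0, 0, 0, 0, 0, 0, 0, 0, 0, 0, 0, 0], gripper=0.1, squeeze=30)

```text
time: 4.2
tcp_pos: [0.5762, 0.0395, 0.0733]
orientation: [1.0, 0.0, 0.001, -0.0]
contact_force: [-1.2, 1.8, 7.8]
width: 0.0197
finger_force: 29.2
```

Run:
```python
from h import *
s=r.get_state();p=s['tcp_pos'];print(p,s['contact_force'],s['width'],s['finger_force'])
t=cv2.cvtColor(r.get_image('top'),cv2.COLOR_RGB2BGR);s=cv2.cvtColor(r.get_image('side'),cv2.COLOR_RGB2BGR)
c=lambda i,o:cv2.resize(i[o[1]:o[1]+130,o[0]:o[0]+130],None,fx=3,fy=3,interpolation=cv2.INTER_CUBIC)
cv2.imwrite('pics/d2.png',np.hstack([c(t,(240,120)),c(s,(240,150))]))
```

```text
[0.57621542 0.03949978 0.07334891] [-1.21377614  1.82679783  7.78744405] 0.019655722838244127 29.18998897075653
```

View pics/d2.png

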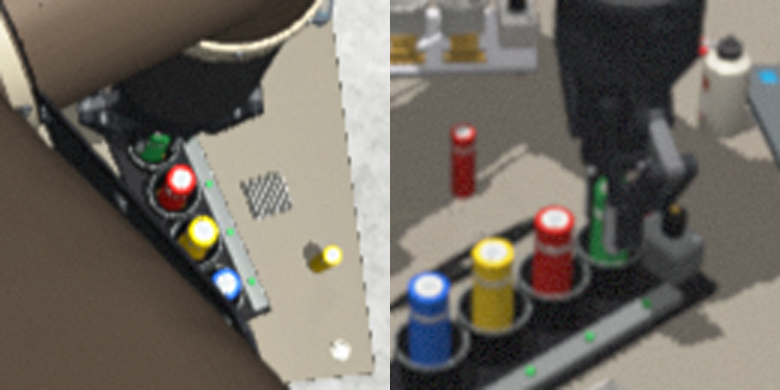

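Grip is on the green cell (29 N). Lifting it.

Request:
send_rows(plan=[0, 0, -0.1, 0, 0, 0, -0.3, 0, 0, 0, -0.6, 0, 0, 0, -0.6, 0, 0, 0, -0.6, 0], squeeze=40)

```text
time: 4.8
tcp_pos: [0.5758, 0.0394, 0.1634]
orientation: [1.0, -0.0, 0.002, -0.001]
contact_force: [-0.6, -0.7, -1.5]
width: 0.0198
finger_force: 39.3
```

Run:
```python
from h import *
s=r.get_state();p=s['tcp_pos'];print(p,s['contact_force'],s['width'],s['finger_force'])
t=cv2.cvtColor(r.get_image('top'),cv2.COLOR_RGB2BGR);s=cv2.cvtColor(r.get_image('side'),cv2.COLOR_RGB2BGR)
c=lambda i,o:cv2.resize(i[o[1]:o[1]+130,o[0]:o[0]+130],None,fx=3,fy=3,interpolation=cv2.INTER_CUBIC)
cv2.imwrite('pics/d3.png',np.hstack([c(t,(240,120)),c(s,(240,130))]))
```

```text
[0.57580382 0.03939296 0.1634066 ] [-0.62055583 -0.67689405 -1.50535762] 0.019822708642289737 39.33372437953949
```

View pics/d3.png

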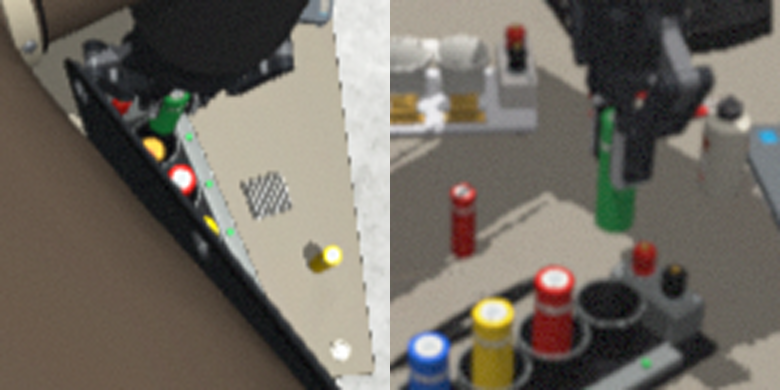

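The green cell hangs straight from the gripper, with its underside in the side crop near (615,225). Moving it to the first test pocket.

Request:
send_rows(plan=[0.02, -0.2, 0, 0, 0.02, -0.5, 0, 0, 0.02, -0.8, 0, 0, 0.02, -0.9, 0, 0])

```text
time: 5.3
tcp_pos: [0.5778, 0.1771, 0.1603]
orientation: [1.0, 0.001, -0.001, 0.0]
contact_force: [-0.1, -0.1, 0.2]
width: 0.0193
finger_force: 39.5
```

Request:
send_rows(plan=[0.02, -0.3, 0, 0, 0.02, -0.6, 0, 0, 0.02, -0.8, 0, 0, 0.02, -0.89, 0, 0, 0.02, -0.89, 0, 0, 0.02, -0.89, 0, 0])

```text
time: 5.9
tcp_pos: [0.5807, 0.3068, 0.1607]
orientation: [1.0, 0.0, -0.001, 0.001]
contact_force: [-0.4, -0.0, -0.5]
width: 0.0191
finger_force: 39.5
```

Request:
send_rows(plan=[0, 0, 0.15, 0, 0, 0, 0.3, 0, 0, 0, 0.3, 0, 0, 0, 0.3, 0])

```text
time: 6.3
tcp_pos: [0.5814, 0.3063, 0.1169]
orientation: [1.0, -0.0, -0.0, 0.001]
contact_force: [-0.6, -0.1, 0.4]
width: 0.0192
finger_force: 39.5
```

Run:
```python
from h import *
s=r.get_state();p=s['tcp_pos'];print(p,s['contact_force'],s['width'],s['finger_force'])
t=cv2.cvtColor(r.get_image('top'),cv2.COLOR_RGB2BGR);s=cv2.cvtColor(r.get_image('side'),cv2.COLOR_RGB2BGR)
for n in('top','side'):print(n,proj(n,p-[0,0,.06]).round(1),proj(n,[.5815,.3083,.041]).round(1))
c=lambda i,o:cv2.resize(i[o[1]:o[1]+130,o[0]:o[0]+130],None,fx=3,fy=3,interpolation=cv2.INTER_CUBIC)
cv2.imwrite('pics/d4.png',np.hstack([c(t,(120,120)),c(s,(180,70))]))
```

```text
[0.58139225 0.3063373  0.11694085] [-0.63635006 -0.06264727  0.43183908] 0.01924287107853229 39.50700759887695
top [176.  168.9] [176.5 170.8]
side [263.4 141.2] [263.2 147.1]
```

View pics/d4.png

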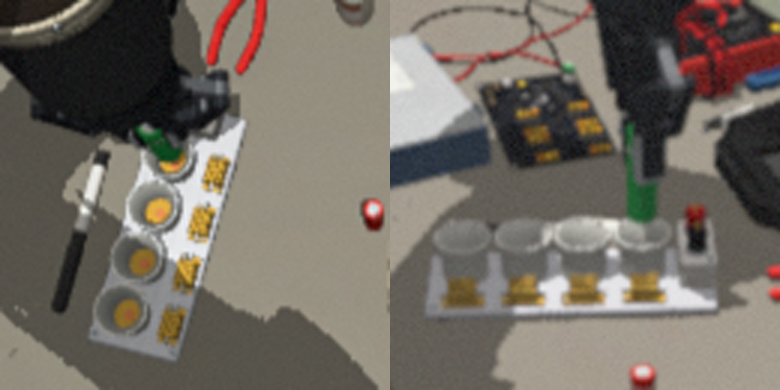

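The cell's underside is over the first mouth: side crop (641,215) against the mouth centre at (643,235). Inserting.

Request:
send_rows(plan=[0, -0.01, 0.1, 0, 0, -0.01, 0.2, 0, 0, -0.01, 0.25, 0, 0, -0.01, 0.28, 0, 0, -0.01, 0.28, 0])

```text
time: 6.9
tcp_pos: [0.581, 0.309, 0.0741]
orientation: [1.0, 0.0, -0.0, 0.0]
contact_force: [0.5, 0.5, -0.7]
width: 0.0192
finger_force: 39.6
```

Request:
send_rows(plan=[0, 0, 0, 0, 0, 0, 0, 0, 0, 0, 0, 0, 0, 0, -0.2, 0, 0, 0, -0.5, 0, 0, 0, -0.6, 0, 0, 0, -0.6, 0], gripper=0.55)

```text
time: 7.6
tcp_pos: [0.5826, 0.3102, 0.1687]
orientation: [1.0, 0.0, 0.002, -0.002]
contact_force: [-0.2, 0.4, -0.7]
width: 0.0471
finger_force: 0.0
```

Request:
send_rows(plan=[-0.05, 0.3, 0, 0, -0.1, 0.6, 0, 0, -0.15, 0.94, 0, 0, -0.15, 0.94, 0, 0])

```text
time: 8.0
tcp_pos: [0.5566, 0.1634, 0.1642]
orientation: [1.0, -0.002, -0.001, 0.0]
contact_force: [1.3, 1.0, 1.3]
width: 0.047
finger_force: 0.0
```

Request:
send_rows(plan=[-0.05, 0.3, 0, 0, -0.1, 0.6, 0, 0, -0.15, 0.8, 0, 0, -0.15, 0.94, 0, 0, -0.15, 0.94, 0, 0, -0.15, 0.94, 0, 0])

```text
time: 8.6
tcp_pos: [0.5361, 0.0268, 0.1645]
orientation: [1.0, -0.001, -0.0, 0.0]
contact_force: [-0.2, 0.5, -0.1]
width: 0.0469
finger_force: 0.0
```

Run:
```python
from h import *
s=r.get_state();p=s['tcp_pos'];print(p,s['contact_force'],s['width'])
t=cv2.cvtColor(r.get_image('top'),cv2.COLOR_RGB2BGR);s=cv2.cvtColor(r.get_image('side'),cv2.COLOR_RGB2BGR)
cv2.imwrite('pics/d5.png',np.hstack([cv2.resize(t[120:250,100:350],None,fx=1.6,fy=1.6),cv2.resize(s[130:260,180:380],None,fx=1.6,fy=1.6)]))
```

```text
[0.53612815 0.02681729 0.16446097] [-0.23986275  0.53923483 -0.14988158] 0.046936154638600014
```

View pics/d5.png

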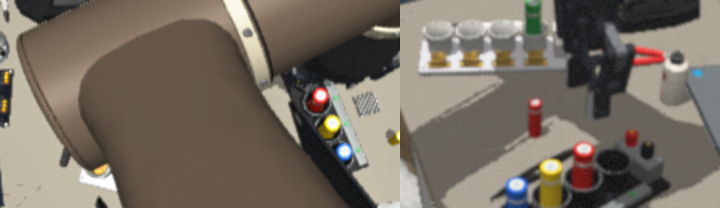

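Green stands upright in the first pocket (side crop, 533,15), and the tool is over the red cell. Taking red.

Request:
send_rows(plan=[0, 0, 0.2, 0, 0, 0, 0.4, 0, 0, 0, 0.55, 0, 0, 0, 0.6, 0, 0, 0, 0.6, 0, 0, 0, 0.6, 0])

```text
time: 9.3
tcp_pos: [0.537, 0.0277, 0.0756]
orientation: [1.0, 0.001, 0.001, -0.0]
contact_force: [-0.5, -0.2, -0.3]
width: 0.0469
finger_force: 0.0
```

Request:
send_rows(plan=[0, 0, 0, 0, 0, 0, 0, 0, 0, 0, 0, 0, 0, 0, 0, 0, 0, 0, 0, 0], gripper=0.1)

```text
time: 9.8
tcp_pos: [0.537, 0.0274, 0.076]
orientation: [1.0, 0.0, 0.001, -0.0]
contact_force: [-2.1, 1.3, 5.9]
width: 0.0193
finger_force: 39.0
```

Request:
send_rows(plan=[0, 0, -0.1, 0, 0, 0, -0.3, 0, 0, 0, -0.6, 0, 0, 0, -0.6, 0, 0, 0, -0.6, 0])

```text
time: 10.3
tcp_pos: [0.5367, 0.0274, 0.1662]
orientation: [1.0, -0.0, 0.001, -0.001]
contact_force: [-1.2, 0.3, -1.6]
width: 0.0193
finger_force: 39.2
```

Request:
send_rows(plan=[0.015, -0.2, 0, 0, 0.015, -0.5, 0, 0, 0.015, -0.8, 0, 0, 0.015, -0.98, 0, 0])

```text
time: 10.7
tcp_pos: [0.5378, 0.1762, 0.1636]
orientation: [1.0, 0.0, -0.001, 0.0]
contact_force: [0.2, 0.4, -0.2]
width: 0.0195
finger_force: 39.3
```

Request:
send_rows(plan=[0.015, -0.3, 0, 0, 0.015, -0.6, 0, 0, 0.015, -0.85, 0, 0, 0.015, -0.98, 0, 0, 0.015, -0.98, 0, 0, 0.015, -0.98, 0, 0, 0.015, -0.98, 0, 0])

```text
time: 11.4
tcp_pos: [0.5404, 0.3199, 0.1643]
orientation: [1.0, -0.0, -0.0, 0.0]
contact_force: [-0.2, -0.7, -0.9]
width: 0.0192
finger_force: 39.4
```

Request:
send_rows(plan=[0, 0, 0.15, 0, 0, 0, 0.3, 0, 0, 0, 0.3, 0, 0, 0, 0.3, 0])

```text
time: 11.8
tcp_pos: [0.541, 0.3201, 0.1201]
orientation: [1.0, -0.0, -0.0, 0.0]
contact_force: [-0.0, 0.4, 0.2]
width: 0.0192
finger_force: 39.4
```

Request:
send_rows(plan=[0, -0.01, 0.1, 0, 0, -0.01, 0.2, 0, 0, -0.01, 0.25, 0, 0, -0.01, 0.285, 0, 0, -0.01, 0.285, 0])

```text
time: 12.3
tcp_pos: [0.5411, 0.3226, 0.0773]
orientation: [1.0, 0.0, 0.0, -0.0]
contact_force: [1.7, -1.0, -1.7]
width: 0.0194
finger_force: 39.3
```

Request:
send_rows(plan=[0, 0, 0, 0, 0, 0, 0, 0, 0, 0, 0, 0, 0, 0, -0.2, 0, 0, 0, -0.5, 0, 0, 0, -0.6, 0, 0, 0, -0.6, 0], gripper=0.55)

```text
time: 13.0
tcp_pos: [0.542, 0.3238, 0.1709]
orientation: [1.0, 0.0, 0.002, -0.002]
contact_force: [0.3, -0.3, -0.7]
width: 0.0469
finger_force: 0.0
```

Request:
send_rows(plan=[-0.05, 0.3, 0, 0, -0.1, 0.6, 0, 0, -0.15, 0.9, 0, 0, -0.15, 1.0, 0, 0])

```text
time: 13.4
tcp_pos: [0.5162, 0.1691, 0.1665]
orientation: [1.0, -0.001, -0.001, 0.0]
contact_force: [0.9, 0.3, -0.1]
width: 0.0469
finger_force: 0.0
```

Request:
send_rows(plan=[-0.05, 0.3, 0, 0, -0.1, 0.6, 0, 0, -0.15, 0.85, 0, 0, -0.15, 1.0, 0, 0, -0.15, 1.0, 0, 0, -0.15, 1.0, 0, 0, -0.15, 1.0, 0, 0])

```text
time: 14.1
tcp_pos: [0.4959, 0.0232, 0.1668]
orientation: [1.0, 0.0, -0.0, 0.0]
contact_force: [-0.4, -0.5, 0.1]
width: 0.047
finger_force: 0.0
```

Request:
send_rows(plan=[0, 0.055, 0.1, 0, 0, 0.055, 0.2, 0, 0, 0.055, 0.2, 0, 0, 0.055, 0.2, 0])

```text
time: 14.5
tcp_pos: [0.4959, 0.015, 0.137]
orientation: [1.0, 0.001, -0.0, 0.0]
contact_force: [0.1, -0.1, 1.1]
width: 0.0467
finger_force: 0.0
```

Request:
send_rows(plan=[0.005, 0.01, 0.15, 0, 0.005, 0.01, 0.3, 0, 0.005, 0.01, 0.41, 0, 0.005, 0.01, 0.41, 0, 0.005, 0.01, 0.41, 0])

```text
time: 15.0
tcp_pos: [0.4971, 0.0133, 0.0763]
orientation: [1.0, 0.001, 0.0, 0.0]
contact_force: [0.2, 0.5, -0.7]
width: 0.0472
finger_force: 0.0
```

Request:
send_rows(plan=[0, 0, 0, 0, 0, 0, 0, 0, 0, 0, 0, 0, 0, 0, 0, 0, 0, 0, 0, 0], gripper=0.1)

```text
time: 15.5
tcp_pos: [0.4974, 0.0132, 0.0768]
orientation: [1.0, 0.0, 0.001, -0.0]
contact_force: [-1.6, -0.1, 7.2]
width: 0.0195
finger_force: 39.2
```

Request:
send_rows(plan=[0, 0, -0.1, 0, 0, 0, -0.3, 0, 0, 0, -0.6, 0, 0, 0, -0.6, 0, 0, 0, -0.6, 0])

```text
time: 16.0
tcp_pos: [0.4969, 0.0132, 0.1668]
orientation: [1.0, -0.0, 0.001, -0.001]
contact_force: [-0.2, -0.1, -1.1]
width: 0.019
finger_force: 39.3
```

Run:
```python
from h import *
t=cv2.cvtColor(r.get_image('top'),cv2.COLOR_RGB2BGR);s=cv2.cvtColor(r.get_image('side'),cv2.COLOR_RGB2BGR)
cv2.imwrite('pics/d6.png',np.hstack([cv2.resize(t[120:250,100:350],None,fx=1.6,fy=1.6),cv2.resize(s[130:260,180:380],None,fx=1.6,fy=1.6)]))
```

```text
(no output)
```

View pics/d6.png

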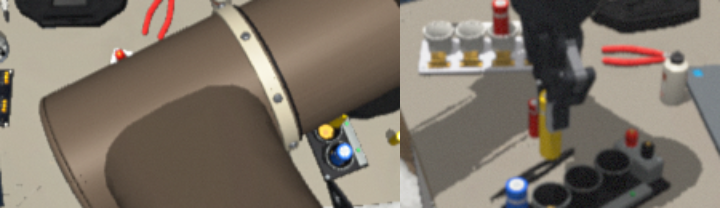

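Red stands in pocket 2 (side crop, 500,15), and the yellow cell is held straight. Moving it to pocket 3.

Request:
send_rows(plan=[0.015, -0.2, 0, 0, 0.015, -0.5, 0, 0, 0.015, -0.8, 0, 0, 0.015, -1.0, 0, 0])

```text
time: 16.5
tcp_pos: [0.4981, 0.1647, 0.1642]
orientation: [1.0, 0.0, -0.001, 0.001]
contact_force: [0.5, -0.1, -0.8]
width: 0.019
finger_force: 39.4
```

Request:
send_rows(plan=[0.015, -0.3, 0, 0, 0.015, -0.6, 0, 0, 0.015, -0.85, 0, 0, 0.015, -1.0, 0, 0, 0.015, -1.0, 0, 0])

```text
time: 17.0
tcp_pos: [0.5005, 0.315, 0.1638]
orientation: [1.0, 0.001, -0.001, 0.001]
contact_force: [-0.8, 0.4, -0.1]
width: 0.0192
finger_force: 39.4
```

Request:
send_rows(plan=[0, -0.14, 0, 0, 0, -0.14, 0.15, 0, 0, -0.14, 0.3, 0, 0, -0.14, 0.3, 0, 0, -0.14, 0.3, 0])

```text
time: 17.5
tcp_pos: [0.501, 0.3331, 0.1203]
orientation: [1.0, -0.0, -0.0, 0.001]
contact_force: [0.9, 1.4, 0.2]
width: 0.0191
finger_force: 39.4
```

Request:
send_rows(plan=[0, -0.005, 0.1, 0, 0, -0.005, 0.2, 0, 0, -0.005, 0.25, 0, 0, -0.005, 0.285, 0, 0, -0.005, 0.285, 0])

```text
time: 18.0
tcp_pos: [0.5013, 0.3346, 0.078]
orientation: [1.0, 0.0, 0.0, -0.0]
contact_force: [1.5, -0.5, -2.2]
width: 0.0194
finger_force: 39.4
```

Request:
send_rows(plan=[0, 0, 0, 0, 0, 0, 0, 0, 0, 0, 0, 0, 0, 0, -0.2, 0, 0, 0, -0.5, 0, 0, 0, -0.6, 0, 0, 0, -0.6, 0], gripper=0.55)

```text
time: 18.7
tcp_pos: [0.5021, 0.3359, 0.1714]
orientation: [1.0, 0.0, 0.002, -0.002]
contact_force: [-0.3, 0.2, -1.2]
width: 0.0469
finger_force: 0.0
```

Request:
send_rows(plan=[-0.05, 0.3, 0, 0, -0.1, 0.6, 0, 0, -0.15, 0.9, 0, 0, -0.15, 1.0, 0, 0])

```text
time: 19.1
tcp_pos: [0.4763, 0.1809, 0.167]
orientation: [1.0, -0.001, -0.001, 0.001]
contact_force: [0.4, 1.1, 1.6]
width: 0.047
finger_force: 0.0
```

Request:
send_rows(plan=[-0.05, 0.3, 0, 0, -0.1, 0.6, 0, 0, -0.15, 0.85, 0, 0, -0.15, 1.0, 0, 0, -0.15, 1.0, 0, 0, -0.15, 1.0, 0, 0, -0.15, 1.0, 0, 0])

```text
time: 19.8
tcp_pos: [0.4562, 0.0351, 0.1676]
orientation: [1.0, 0.0, -0.0, 0.0]
contact_force: [0.2, 0.1, -0.4]
width: 0.0466
finger_force: 0.0
```

Request:
send_rows(plan=[0.005, 0.23, 0, 0, 0.005, 0.23, 0.2, 0, 0.005, 0.23, 0.2, 0, 0.005, 0.23, 0.4, 0, 0.005, 0.23, 0.55, 0, 0.005, 0.23, 0.61, 0, 0.005, 0.23, 0.61, 0, 0.005, 0.23, 0.61, 0])

```text
time: 20.6
tcp_pos: [0.4574, 0.0007, 0.0771]
orientation: [1.0, 0.001, 0.0, 0.0]
contact_force: [-0.1, 0.1, 0.9]
width: 0.0469
finger_force: 0.0
```

Request:
send_rows(plan=[0, 0, 0, 0, 0, 0, 0, 0, 0, 0, 0, 0, 0, 0, 0, 0, 0, 0, 0, 0], gripper=0.1)

```text
time: 21.1
tcp_pos: [0.4575, 0.0004, 0.0774]
orientation: [1.0, 0.0, 0.001, -0.0]
contact_force: [-1.6, 1.7, 7.1]
width: 0.0191
finger_force: 39.0
```

Request:
send_rows(plan=[0, 0, -0.1, 0, 0, 0, -0.3, 0, 0, 0, -0.6, 0, 0, 0, -0.6, 0, 0, 0, -0.6, 0])

```text
time: 21.6
tcp_pos: [0.4572, 0.0004, 0.1675]
orientation: [1.0, -0.0, 0.001, -0.001]
contact_force: [0.0, -0.7, -2.4]
width: 0.0191
finger_force: 39.3
```

Request:
send_rows(plan=[0.015, -0.2, 0, 0, 0.015, -0.5, 0, 0, 0.015, -0.8, 0, 0, 0.015, -1.0, 0, 0])

```text
time: 22.0
tcp_pos: [0.4583, 0.1519, 0.1651]
orientation: [1.0, 0.0, -0.001, 0.0]
contact_force: [0.6, 0.6, -0.7]
width: 0.0194
finger_force: 39.4
```

Request:
send_rows(plan=[0.015, -0.3, 0, 0, 0.015, -0.6, 0, 0, 0.015, -0.85, 0, 0, 0.015, -1.0, 0, 0, 0.015, -1.0, 0, 0])

```text
time: 22.5
tcp_pos: [0.4608, 0.3021, 0.1648]
orientation: [1.0, 0.001, -0.001, 0.001]
contact_force: [-0.5, 0.7, -0.8]
width: 0.0192
finger_force: 39.5
```

Request:
send_rows(plan=[0, -0.2, 0, 0, 0, -0.31, 0, 0, 0, -0.31, 0, 0, 0, -0.31, 0.15, 0, 0, -0.31, 0.3, 0, 0, -0.31, 0.3, 0, 0, -0.31, 0.3, 0])

```text
time: 23.2
tcp_pos: [0.4613, 0.3457, 0.1213]
orientation: [1.0, -0.0, -0.0, 0.001]
contact_force: [-0.4, -0.2, 0.0]
width: 0.019
finger_force: 39.5
```

Request:
send_rows(plan=[0, -0.005, 0.1, 0, 0, -0.005, 0.2, 0, 0, -0.005, 0.25, 0, 0, -0.005, 0.285, 0, 0, -0.005, 0.285, 0])

```text
time: 23.7
tcp_pos: [0.4614, 0.3473, 0.0787]
orientation: [1.0, 0.0, 0.0, 0.0]
contact_force: [0.8, 0.0, -0.8]
width: 0.019
finger_force: 39.5
```

Request:
send_rows(plan=[0, 0, 0, 0, 0, 0, 0, 0, 0, 0, 0, 0, 0, 0, -0.2, 0, 0, 0, -0.5, 0, 0, 0, -0.6, 0, 0, 0, -0.9, 0, 0, 0, -0.9, 0], gripper=0.55)

```text
time: 24.5
tcp_pos: [0.4634, 0.3495, 0.2201]
orientation: [1.0, 0.001, 0.004, -0.004]
contact_force: [0.9, -0.3, -0.3]
width: 0.047
finger_force: 0.0
```

Request:
send_rows(plan=[0, 0.3, 0, 0, 0, 0.6, 0, 0, 0, 0.9, 0, 0, 0, 1.0, 0, 0])

```text
time: 24.9
tcp_pos: [0.4605, 0.1942, 0.214]
orientation: [1.0, -0.001, 0.0, -0.0]
contact_force: [0.6, 1.0, 0.2]
width: 0.0469
finger_force: 0.0
```

Request:
send_rows(plan=[0, 0.3, 0, 0, 0, 0.6, 0, 0, 0, 0.85, 0, 0, 0, 1.0, 0, 0, 0, 1.0, 0, 0, 0, 1.0, 0, 0, 0, 1.0, 0, 0])

```text
time: 25.6
tcp_pos: [0.4616, 0.048, 0.2137]
orientation: [1.0, 0.0, 0.0, -0.0]
contact_force: [-0.1, 0.3, 0.3]
width: 0.0472
finger_force: 0.0
```

Run:
```python
from h import *
t=cv2.cvtColor(r.get_image('top'),cv2.COLOR_RGB2BGR);s=cv2.cvtColor(r.get_image('side'),cv2.COLOR_RGB2BGR)
c=lambda i,o:cv2.resize(i[o[1]:o[1]+130,o[0]:o[0]+130],None,fx=3,fy=3,interpolation=cv2.INTER_CUBIC)
cv2.imwrite('pics/d7.png',np.hstack([c(t,(120,120)),c(s,(180,90))]))
```

```text
(no output)
```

View pics/d7.png

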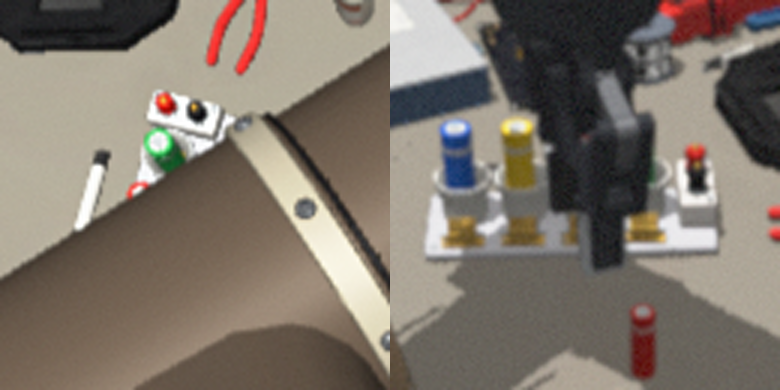

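Yellow (520,125) and blue (457,128) stand level in the side crop, but the gripper hides red and green. I'll move aside and check all four.

Request:
send_rows(plan=[0, 0.3, 0, 0, 0, 0.6, 0, 0, 0, 0.9, 0, 0, 0, 1.0, 0, 0, 0, 1.0, 0, 0, 0, 1.0, 0, 0, 0, 1.0, 0, 0])

```text
time: 26.4
tcp_pos: [0.4615, -0.1018, 0.2135]
orientation: [1.0, 0.001, -0.0, -0.0]
contact_force: [-0.3, -0.0, 0.1]
width: 0.0467
finger_force: 0.0
```

Run:
```python
from h import *
s=cv2.cvtColor(r.get_image('side'),cv2.COLOR_RGB2BGR)
c=lambda i,o:cv2.resize(i[o[1]:o[1]+100,o[0]:o[0]+130],None,fx=5,fy=5,interpolation=cv2.INTER_CUBIC)
cv2.imwrite('pics/d8.png',c(s,(180,100)))
for P in[(.5815,.3083),(.5414,.3207),(.5012,.3331),(.4611,.3455)]: print([((proj('side',[*P,z])-(180,100)+.5)*5).round() for z in(.041,.082)])
```

```text
[array([419., 238.]), array([418., 154.])]
[array([319., 241.]), array([316., 157.])]
[array([219., 243.]), array([213., 160.])]
[array([119., 246.]), array([111., 162.])]
```

View pics/d8.png

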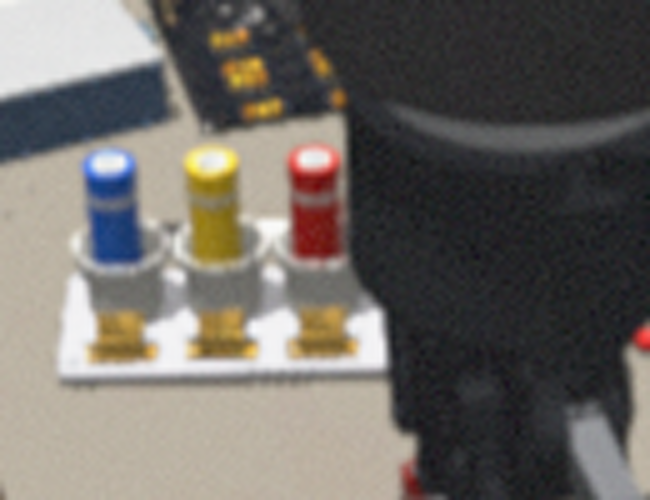

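Ring tops at blue (110,162), yellow (211,160) and red (315,157) match the fully-seated predictions of (111,162), (213,160) and (316,157). Green was seen upright in pocket 1 earlier. Handing in.

```bash
python3 -c "
from rig import r
print(r.finish_job())"
```

```text
the job is handed in; nothing more can be done
None
```

I moved all four cells to the test rack in their original order (green, red, yellow, blue from the terminal block) and handed the job in at about 26 s. The final picture shows red, yellow and blue upright and fully seated. The arm hid green in that picture, but earlier ones showed it upright in pocket 1. The hand-in gave no verdict.

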